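Two turns on the coffee mill

ROBOT

A 6-joint arm with a two-finger parallel gripper is mounted at the origin on a cart in front of the work surface, level with it; the furniture and walls round the work are solid. World frame = base frame: x ahead of the robot, y to its left, z up, the work surface at z = 0. Lengths are in m, angles in rad, forces in N, time in s.
With the tool pointing down it reaches from about 0.3 to 0.95 m from the base axis. Payload 3.1 kg.
Tool frame: the origin (TCP) lies at the very end of the fingers, on their centre line; the grasp point (between the pads) lies 19 mm behind it; z points along the fingers, y is the line along which they close (so a half turn about z gives the same grasp; the last joint's range is limited). The gripper opens to 85 mm and grips with 20 to 120 N. Pads are 22 mm wide; open, the fingers measure 114 mm over their backs; the gripper's body (76 mm by 85 mm) begins 54 mm behind the grasp point. The pads swing forward as they close: fully open they stand 13 mm farther back than shut.
Start: joints at [1.12, 0.308, 1.634, -0, 1.2, -0.07], TCP at [0.232, 0.58, 0.231] pointing down, gripper open.
Joint ranges: [-3.06, 3.06], [-0.79, 1.96], [0.05, 2.63], [-1.19, 4.34], [0.05, 2.64], [-2.94, 2.94]. Speed limits (rad/s): [2.79, 2.79, 3.14, 3.14, 3.14, 3.14].

INTERFACE

Orientations are given as [roll, pitch, yaw] about the fixed x, y, z axes, in that order (R = Rz(yaw) Ry(pitch) Rx(roll)).
In Python, from rig import r, vision gives the robot as it stands.
- The arm moves only by the tool play_rows, never from a script. Its argument "deltas" is a list that holds one entry, the list of rows, each a list of 7 numbers: the shift along the tool's x, y, z in mm, then the turn, a rotation vector about the tool's x, y, z in degrees, then the finger opening in mm, from 0 to 85.4. In form: [[[tx, ty, tz, ax, ay, az, hand], ...]]. A call has 1 to 20 rows; each row is the pose to reach, as a shift and turn from the pose commanded when the call began, along the tool's axes at that moment; what a row does not reach only later rows make up. A row lasts 1/8 s, in which the tool goes at most 62.5 mm and 10.7 degrees, less where a joint would pass 70% of its speed; a pose out of reach is approached as far as the arm can. A call with a gripper value outside its range is refused whole. The fingers move at their own pace and stop on an object; the grip force is fixed at half the most. Time passes only in rows, so rows that repeat a pose let the fingers close. It gives the time, the measured TCP pose, the force, the opening and the grip force at its end, in the units of the state.
- r.state(): the state, without advancing time (a new reading comes with each control period).
- vision.read_camera(name): name is "scene" or "top" or "wrist"; returns a dict with "color" (480x640x3 uint8, red, green, blue), "intrinsics" (3x3 intrinsics, pixels), "eye" and "rotation" of the camera in the world. Camera axes: x right, y down, z forward; pixel columns grow to the right and rows downward; lengths in m; the calibration is good to about 2 mm. The wrist camera is an equidistant fisheye: a pixel r from the principal point sees the ray r / f radians off the axis. A picture is of the moment at which its call begins. There is no depth.
- r.finish_job(): hands the job in; it is judged then, once.
The state is a dict: "time": time; "qpos": joint angles; "qvel": joint speeds; "tau": joint torques, N m; "ee_pos": TCP position; "ee_rot": TCP orientation; "contact_force": force on the tool from outside, world axes, zero at the start; "wrist_torque": the same for the moment, N m; "finger_gap": opening from 0.0 (shut) to 1.0 (fully open); "grasp_force": force on a finger pad.
Only numpy, scipy, OpenCV 4.12 (cv2) and the standard library are available. Lean on these libraries where they do the work, as an engineer would, in place of code of your own. Each camera call takes 0.05 s, during which the arm holds its last target. There are 200 camera calls.

TASK

Grind one portion of coffee: give the crank of the mill with the red knob exactly two full turns clockwise, seen from above, so that it ends pointing where it points now, and let go. Do not overshoot by a further turn, and leave the mill with the black knob alone.

Things in the scene. Friction and masses are not known exactly. Their poses are not given: they have to be found in the camera images.
- red_mill: the mill to crank: a round upright hand mill fixed to the worktop, foot 96 mm across, aluminium body 84 mm with a red band. Origin: centre of its underside, on the crank's vertical axis; z up. The flat steel crank arm on top turns level about that axis; its upper face is 95 mm above the worktop (hub screw 96 mm); only the knob is higher.
- red_grip (a point): on the axis of the red crank knob, 120 mm above the worktop, 50 mm from the crank's axis. The knob is an upright plastic cylinder 24 mm across, 97 to 134 mm above the worktop, and spins freely on its pin: a gripper holding it need not turn while leading it round the circle. The crank moves with about 2 N at the knob and stays where it is left.
- red_crank (a joint): angle of the red mill's crank in rad, growing clockwise seen from above, counted on through full turns (6.283 a turn), no stop within reach; at the start anywhere from -1.5 to 1.5. The mill itself shows no dial or count.
- black_grip (a point): the same point on the knob of the other mill, which is of the same make and size but with a black knob and band; it is to be left alone. It stands beside the red one, either side, their axes at least 200 mm apart. Wall cabinets hang over the back of the worktop from about x = 0.58 m on, 0.53 m up and higher: keep the wrist drawn in while swinging across.

How it is judged:
At the end, for the whole second after the job is handed in: The red mill's crank has been turned two full turns clockwise, no fewer and no more: its joint reads between 10.6 and 14.5 rad and its knob stands within 20 mm of where it was at the start (some 23 degrees of the crank), at rest (value of joint red_crank between 10.6 and 14.5 rad and distance of red_grip from where it was at the start of the episode below 0.02 m and velocity of joint red_crank between -0.1 and 0.1 rad/s); the robot touches nothing.
It fails at once if the red crank goes most of a further turn too far (its joint above 15.5 rad) (value of joint red_crank above 15.5 rad).
It fails at once if the black mill's knob is moved by more than 15 mm (distance of black_grip from where it was at the start of the episode above 0.015 m).
It also fails if it takes over 56 s, if anything falls off the work surface, if the arm or the gripper's body presses on something with over 40 N, if the wrist force passes 120 N, or if a joint passes its speed limit or range.

## Working session

There is one attempt and no reset: what is moved stays moved. The work goes in short steps, Python scripts to look and compute and a tool call to move; the robot and the scene stay as the last step left them, time stands still between calls to the robot, and variables do not carry over. Pictures are saved under pics/ and viewed, at most 10 in all, crops included, and the job is handed in when it is done.

Besides the shell and the picture viewer there is one more tool, called after ">>>" as name(argument=value, ...), one argument or row to a line, values as JSON. play_rows: Moves the arm, as the interface text tells. Its arguments: {"type":"object","properties":{"deltas":{"type":"array","items":{"type":"array","items":{"type":"array","items":{"type":"number"}}}}},"required":["deltas"]}

```bash
mkdir -p pics; python3 - <<'E'
from rig import r, vision
import cv2,numpy as np
for n in("scene","top"):
    c=vision.read_camera(n); cv2.imwrite(f"pics/{n}0.png",c["color"][:,:,::-1]); print(n,c["intrinsics"],c["eye"],c["rotation"])
    np.savez(f"{n}0.npz",**{k:np.array(v) for k,v in c.items()})
s=r.state();print(s["time"],s["ee_pos"],s["ee_rot"],s["finger_gap"])
E
```

```text
scene [[500.94457959   0.         325.86866915]
 [  0.         500.94457959 239.03610891]
 [  0.           0.           1.        ]] [ 0.10436433 -0.73636293  0.69752155] [-2.36235408 -0.00659677 -0.60420002]
top [[535.51115918   0.         316.02043252]
 [  0.         535.51115918 239.1138155 ]
 [  0.           0.           1.        ]] [ 0.37587794 -0.21842294  1.00974347] [-3.08142058 -0.01660831 -1.54519145]
0.1 [0.23196135 0.57952613 0.23014918] [-3.13945139e+00 -1.59884609e-04  2.76082842e+00] 0.9960160902659472
```

View pics/scene0.png

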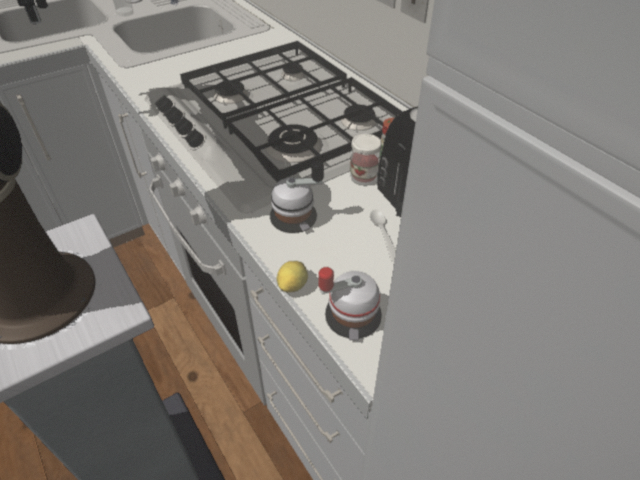

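View pics/top0.png

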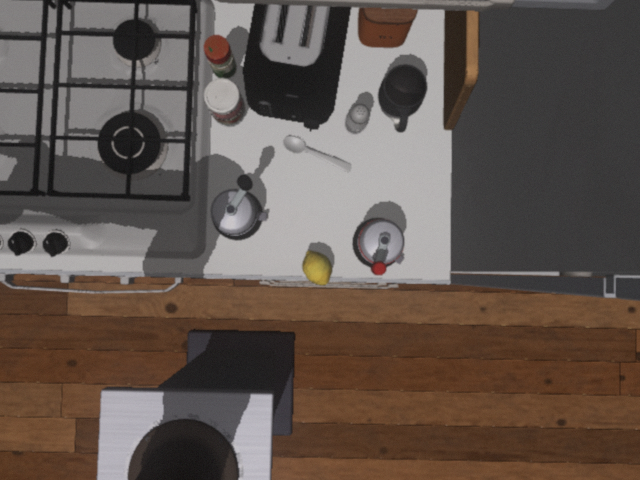

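The scene view shows the red knob at (326,279) in front of its mill (355,295), and the black mill at (292,200). In the top view the red mill's hub is at about (384,240) with its knob at (378,268). The black mill is at (237,213), a lemon is at (317,267), and the fridge side is at column ~452.

```bash
cat > h.py <<'E'
import numpy as np,cv2
from scipy.spatial.transform import Rotation as R
def ray(c,uv):
    K=c["intrinsics"];d=R.from_euler("xyz",c["rotation"]).as_matrix()@np.linalg.inv(K)@[uv[0],uv[1],1.]
    return c["eye"],d
def onz(c,uv,z):
    e,d=ray(c,uv);return (e+d*(z-e[2])/d[2]).round(4)
def cross(a,b):
    A=[];y=[]
    for e,d in(a,b):
        d=d/np.linalg.norm(d);P=np.eye(3)-np.outer(d,d);A.append(P);y.append(P@e)
    return np.linalg.lstsq(np.vstack(A),np.hstack(y),rcond=None)[0]
def redblob(c,box):
    x0,y0,x1,y1=box;h=cv2.cvtColor(np.ascontiguousarray(c["color"]),cv2.COLOR_RGB2HSV)
    m=((h[...,0]<6)|(h[...,0]>172))&(h[...,1]>150)&(h[...,2]>70)
    k=np.zeros_like(m);k[y0:y1,x0:x1]=1;m&=k
    n,l,s,ce=cv2.connectedComponentsWithStats(m.astype(np.uint8));i=1+s[1:,4].argmax();return ce[i],s[i]
E
python3 - <<'E'
from h import *
T=dict(np.load("top0.npz"));S=dict(np.load("scene0.npz"))
bt,st=redblob(T,(360,255,395,285));bs,ss=redblob(S,(315,262,338,296));print(bt,st,bs,ss)
print("knob2view",cross(ray(T,bt),ray(S,bs)))
print("knob",onz(T,bt,.134),onz(T,bt,.12))
print("hub",onz(T,(384.5,240),.096), "black",onz(T,(232,209),.096),onz(T,(245,183),.134))
print("wall",onz(T,(452,242),0),"front",onz(T,(400,282),0),"lemon",onz(T,(317,267),.05))
for n,im,b in(("t",T,(340,200,460,290)),("s",S,(270,240,400,350))):
    x0,y0,x1,y1=b;globals()[n]=cv2.resize(im["color"][y0:y1,x0:x1,::-1],(390,330),interpolation=2)
cv2.imwrite("pics/crop.png",np.hstack([t,s]))
E
```

```text
Traceback (most recent call last):
  File "h.py", line 17, in redblob
    n,l,s,ce=cv2.connectedComponentsWithStats(m.astype(np.uint8));i=1+s[1:,4].argmax();return ce[i],s[i]
                                                                      ~~~~~~~~~~~~~~^^
ValueError: attempt to get argmax of an empty sequence
```

```bash
sed -i 's/<6)|(h\[...,0\]>172))&(h\[...,1\]>150)&(h\[...,2\]>70)/<9)|(h[...,0]>170))\&(h[...,1]>120)\&(h[...,2]>50)/' h.py
python3 - <<'E'
from h import *
T=dict(np.load("top0.npz"));S=dict(np.load("scene0.npz"))
print(T["color"][268,378],S["color"][282,326])
for n,im,b in(("t",T,(340,200,460,290)),("s",S,(270,240,400,350))):
    x0,y0,x1,y1=b;globals()[n]=cv2.resize(im["color"][y0:y1,x0:x1,::-1],(390,330),interpolation=2)
cv2.imwrite("pics/crop.png",np.hstack([t,s]))
bt,st=redblob(T,(360,255,395,285));bs,ss=redblob(S,(315,262,338,296));print(bt,st,bs,ss)
print("knob2view",cross(ray(T,bt),ray(S,bs)))
print("knob",onz(T,bt,.134),onz(T,bt,.12))
print("hub",onz(T,(384.5,240),.096), "black",onz(T,(232,209),.096),onz(T,(245,183),.134))
print("wall",onz(T,(452,242),0),"front",onz(T,(400,282),0),"lemon",onz(T,(317,267),.05))
E
```

```text
[140  47  46] [113  71  67]
[378.51428571 267.81428571] [372 262  14  13 140] [324.5        274.64583333] [319 268  13  20 144]
knob2view [ 0.38406927 -0.33558558  0.12707082]
knob [ 0.3847 -0.3351  0.134 ] [ 0.3848 -0.3369  0.12  ]
hub [ 0.4329 -0.3495  0.096 ] black [ 0.4791 -0.0871  0.096 ] [ 0.5184 -0.1124  0.134 ]
wall [ 0.4385 -0.4916  0.    ] front [ 0.3604 -0.394   0.    ] lemon [ 0.3841 -0.2359  0.05  ]
```

View pics/crop.png

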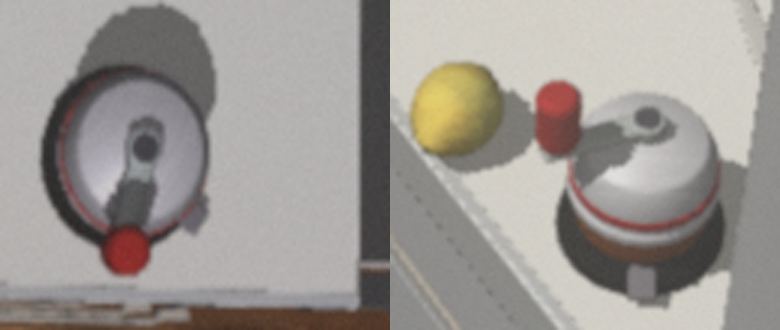

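```bash
python3 - <<'E'
from h import *
T=dict(np.load("top0.npz"));S=dict(np.load("scene0.npz"))
print("hub2",cross(ray(T,(384.6,240.4)),ray(S,(356,279.3))))
from rig import r
s=r.state();M=R.from_euler("xyz",s["ee_rot"]).as_matrix()
W=np.array([[.36,.42,.231],[.43,.15,.231],[.42,-.12,.231],[.384,-.335,.2]])
print(((W-s["ee_pos"])@M*1000).round(1)); 
print(np.degrees((R.from_matrix(M).inv()*R.from_euler("xyz",[np.pi,0,np.pi/2])).as_rotvec()))
E
```

```text
hub2 [ 0.43257022 -0.34976073  0.09747744]
[[-1.782e+02 -1.005e+02 -7.000e-01]
 [-3.435e+02 -3.252e+02 -2.000e-01]
 [-4.345e+02 -5.795e+02  3.000e-01]
 [-4.810e+02 -7.925e+02  3.180e+01]]
[-1.13303848e-01  6.49466097e-02  6.81837987e+01]
```

>>> play_rows(
  deltas=[
    [[-45, -25, 0, 0, 0, 5, 85], [-90, -50, 0, 0, 0, 10, 85], [-134, -75, 0, 0, 0, 15, 85], [-178, -100, 0, 0, 0, 20, 85], [-211, -145, 0, 0, 0, 24, 85], [-244, -190, 0, 0, 0, 28, 85], [-277, -235, 0, 0, 0, 32, 85], [-310, -280, 0, 0, 0, 36, 85], [-343, -325, 0, 0, 0, 40, 85], [-362, -376, 0, 0, 0, 44, 85], [-380, -427, 0, 0, 0, 48, 85], [-398, -478, 0, 0, 0, 52, 85], [-416, -529, 0, 0, 0, 56, 85], [-434, -580, 0, 0, 0, 60, 85], [-444, -623, 5, 0, 0, 62, 85], [-453, -666, 10, 0, 0, 64, 85], [-462, -709, 16, 0, 0, 66, 85], [-472, -751, 24, 0, 0, 68, 85], [-481, -792, 32, -0.1, 0.1, 68.2, 85], [-481, -792, 32, -0.1, 0.1, 68.2, 85]],
  ],
)

```text
time: 2.6
ee_pos: [0.3834, -0.3357, 0.1983]
ee_rot: [-3.141, -0.003, 1.567]
contact_force: [-1.0, 0.8, -0.6]
finger_gap: 0.998
grasp_force: 0.0
```

```bash
python3 - <<'E'
from rig import r, vision
import cv2,numpy as np
c=vision.read_camera("wrist");t=vision.read_camera("top")
cv2.imwrite("pics/w1.png",np.hstack([cv2.resize(i["color"],(400,300))[:,:,::-1] for i in(c,t)]))
s=r.state();print({k:np.round(s[k],4) for k in("time","qpos","ee_pos","ee_rot","contact_force")})
E
```

```text
{'time': np.float64(2.7), 'qpos': array([-0.802 ,  0.1211,  1.9324,  0.0028,  1.0914, -0.8019]), 'ee_pos': array([ 0.384 , -0.3333,  0.1987]), 'ee_rot': array([-3.1411, -0.0041,  1.5693]), 'contact_force': array([0.5253, 0.7642, 0.9059])}
```

View pics/w1.png

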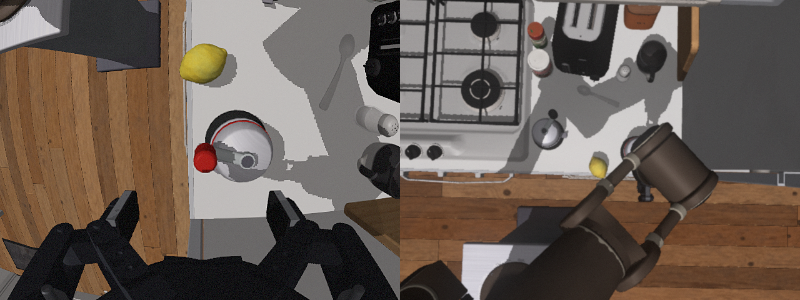

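```bash
python3 - <<'E'
from rig import vision
from h import *
c=vision.read_camera("scene");t=vision.read_camera("top")
for n,i in(("scene1",c),("top1",t)): np.savez(n+".npz",**{k:np.array(v) for k,v in i.items()})
cv2.imwrite("pics/arm1.png",np.hstack([cv2.resize(c["color"][:,200:],(400,436))[:,:,::-1],cv2.resize(t["color"][120:365,340:],(400,327))[:,:,::-1].copy() if 0 else cv2.copyMakeBorder(cv2.resize(t["color"][120:365,340:],(400,327)),0,109,0,0,0)[:,:,::-1]]))
for z in(.3,.4,.5):print(z,[onz(t,p,z) for p in((490,290),(505,304),(452,200),(425,224))])
E
```

```text
0.3 [array([ 0.3574, -0.4618,  0.3   ]), array([ 0.3394, -0.4819,  0.3   ]), array([ 0.4762, -0.4099,  0.3   ]), array([ 0.443, -0.374,  0.3  ])]
0.4 [array([ 0.36  , -0.4275,  0.4   ]), array([ 0.3446, -0.4447,  0.4   ]), array([ 0.4621, -0.3829,  0.4   ]), array([ 0.4335, -0.3521,  0.4   ])]
0.5 [array([ 0.3626, -0.3932,  0.5   ]), array([ 0.3497, -0.4076,  0.5   ]), array([ 0.448 , -0.3559,  0.5   ]), array([ 0.4241, -0.3302,  0.5   ])]
```

View pics/arm1.png

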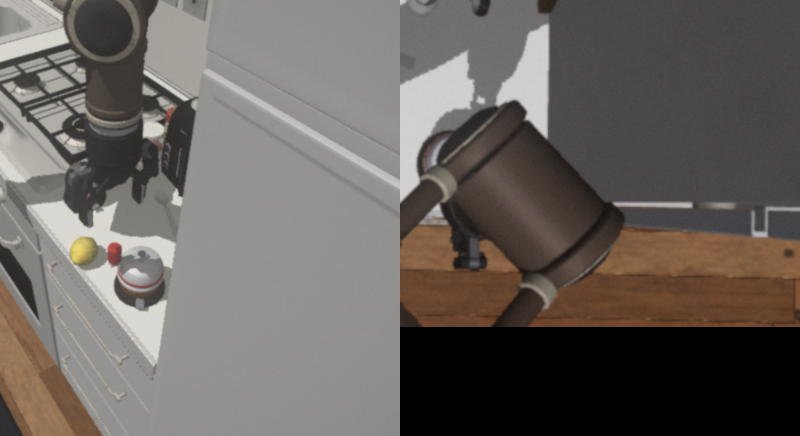

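The wrist barrel would pass only about 10 mm from the fridge at the right of the circle. I'll tilt the tool 15° about its closing axis, which leans the wrist away from the fridge and keeps the pads parallel to the knob.

>>> play_rows(
  deltas=[
    [[-2, 0, 0, 0, -5, 0, 85], [-4, 0, 0, 0, -10, 0, 85], [-6, 0, 0, 0, -15, 0, 85], [-6, 0, 0, 0, -15, 0, 85], [-6, 0, 0, 0, -15, 0, 85]],
  ],
)

```text
time: 3.42
ee_pos: [0.3851, -0.3393, 0.1997]
ee_rot: [3.14, 0.259, 1.571]
contact_force: [-0.4, -0.9, -0.8]
finger_gap: 0.994
grasp_force: 0.0
```

```bash
python3 - <<'E'
from rig import r,vision
from h import *
t=vision.read_camera("top");w=vision.read_camera("wrist")
cv2.imwrite("pics/arm2.png",np.hstack([cv2.resize(w["color"],(400,300))[:,:,::-1],cv2.resize(t["color"][120:345,340:],(400,300))[:,:,::-1]]))
s=r.state();print({k:np.round(s[k],4) for k in("time","qpos","ee_pos","ee_rot","contact_force")})
print(R.from_euler("xyz",s["ee_rot"]).as_matrix().round(3))
E
```

```text
{'time': np.float64(3.525), 'qpos': array([-0.6862,  0.0418,  2.0401, -0.2536,  0.9082, -0.5443]), 'ee_pos': array([ 0.3849, -0.3401,  0.1997]), 'ee_rot': array([3.1404, 0.2594, 1.5702]), 'contact_force': array([-0.4883,  0.9197, -0.7351])}
[[ 0.001  1.     0.001]
 [ 0.967 -0.    -0.256]
 [-0.256  0.001 -0.967]]
```

View pics/arm2.png

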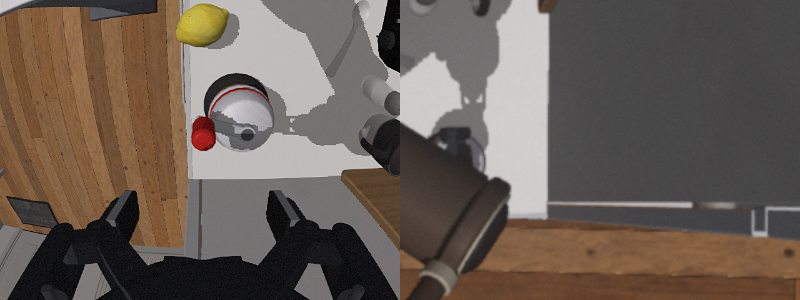

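Tilted, the barrel now clears the fridge by about 80 mm more, and the knob lies between the fingers. Next I descend and close.

>>> play_rows(
  deltas=[
    [[6, -1, 23, 0, 0, 0, 85], [12, -1, 46, 0, 0, 0, 85], [18, -1, 69, 0, 0, 0, 85], [22, -1, 82, 0, 0, 0, 85], [25, -1, 93, 0, 0, 0, 85], [25, -1, 93, 0, 0, 0, 85], [25, -1, 93, 0, 0, 0, 50], [25, -1, 93, 0, 0, 0, 20], [25, -1, 93, 0, 0, 0, 15], [25, -1, 93, 0, 0, 0, 15], [25, -1, 93, 0, 0, 0, 15], [25, -1, 93, 0, 0, 0, 15], [25, -1, 93, 0, 0, 0, 15], [25, -1, 93, 0, 0, 0, 15]],
  ],
)

```text
time: 5.28
ee_pos: [0.3851, -0.3403, 0.104]
ee_rot: [3.138, 0.261, 1.57]
contact_force: [5.2, 1.2, 4.3]
finger_gap: 0.256
grasp_force: 59.0
```

```bash
python3 - <<'E'
from rig import r,vision
from h import *
w=vision.read_camera("wrist")
cv2.imwrite("pics/w3.png",w["color"][:,:,::-1])
s=r.state();print({k:np.round(s[k],4) for k in("time","qpos","ee_pos","ee_rot","contact_force","finger_gap","grasp_force")})
# circle: world offsets from grip -> tool shifts (mm), clockwise
C=np.array([.4326,-.3497]);v=np.array([-.0486,.0142]);v*=.05/np.hypot(*v)
c,sn=np.cos(np.radians(15)),np.sin(np.radians(15))
for half in(0,1):
    o=v if half==0 else -v;L=[]
    for k in range(1,21):
        a=-np.radians(9*k);p=np.array([[np.cos(a),-np.sin(a)],[np.sin(a),np.cos(a)]])@o-o
        L.append([round(c*p[1]*1000,1),round(p[0]*1000,1),round(-sn*p[1]*1000,1)])
    print(L)
E
```

```text
{'time': np.float64(5.325), 'qpos': array([-0.6863,  0.1909,  2.1062, -0.3126,  0.6979, -0.4604]), 'ee_pos': array([ 0.3852, -0.3403,  0.104 ]), 'ee_rot': array([3.1377, 0.2615, 1.5701]), 'contact_force': array([5.9832, 0.2431, 3.0781]), 'finger_gap': np.float64(0.2581), 'grasp_force': np.float64(59.0293)}
[[np.float64(7.1), np.float64(2.8), np.float64(-1.9)], [np.float64(13.7), np.float64(6.7), np.float64(-3.7)], [np.float64(19.6), np.float64(11.6), np.float64(-5.2)], [np.float64(24.7), np.float64(17.4), np.float64(-6.6)], [np.float64(28.8), np.float64(24.0), np.float64(-7.7)], [np.float64(31.9), np.float64(31.1), np.float64(-8.6)], [np.float64(33.9), np.float64(38.7), np.float64(-9.1)], [np.float64(34.7), np.float64(46.5), np.float64(-9.3)], [np.float64(34.4), np.float64(54.3), np.float64(-9.2)], [np.float64(32.8), np.float64(62.0), np.float64(-8.8)], [np.float64(30.1), np.float64(69.4), np.float64(-8.1)], [np.float64(26.4), np.float64(76.2), np.float64(-7.1)], [np.float64(21.6), np.float64(82.3), np.float64(-5.8)], [np.float64(16.0), np.float64(87.5), np.float64(-4.3)], [np.float6
[... 757 characters left out ...]
, np.float64(9.3)], [np.float64(-34.4), np.float64(-54.3), np.float64(9.2)], [np.float64(-32.8), np.float64(-62.0), np.float64(8.8)], [np.float64(-30.1), np.float64(-69.4), np.float64(8.1)], [np.float64(-26.4), np.float64(-76.2), np.float64(7.1)], [np.float64(-21.6), np.float64(-82.3), np.float64(5.8)], [np.float64(-16.0), np.float64(-87.5), np.float64(4.3)], [np.float64(-9.7), np.float64(-91.8), np.float64(2.6)], [np.float64(-2.7), np.float64(-95.1), np.float64(0.7)], [np.float64(4.6), np.float64(-97.1), np.float64(-1.2)], [np.float64(12.1), np.float64(-98.0), np.float64(-3.2)], [np.float64(19.7), np.float64(-97.6), np.float64(-5.3)], [np.float64(27.1), np.float64(-96.0), np.float64(-7.3)]]
```

View pics/w3.png

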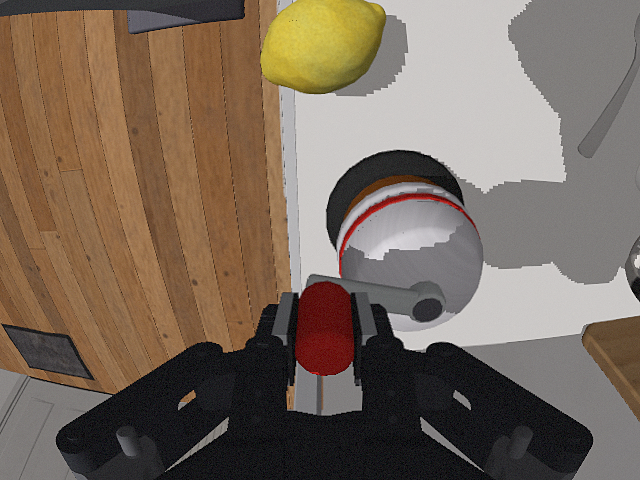

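The knob is held squarely between the pads (pixel (325,325)). I'll lead it round in quarter turns first to check the forces.

>>> play_rows(
  deltas=[
    [[7.1, 2.8, -1.9, 0, 0, 0, 15], [13.7, 6.7, -3.7, 0, 0, 0, 15], [19.6, 11.6, -5.2, 0, 0, 0, 15], [24.7, 17.4, -6.6, 0, 0, 0, 15], [28.8, 24, -7.7, 0, 0, 0, 15], [31.9, 31.1, -8.6, 0, 0, 0, 15], [33.9, 38.7, -9.1, 0, 0, 0, 15], [34.7, 46.5, -9.3, 0, 0, 0, 15], [34.4, 54.3, -9.2, 0, 0, 0, 15], [32.8, 62, -8.8, 0, 0, 0, 15]],
  ],
)

```text
time: 6.58
ee_pos: [0.4451, -0.3022, 0.1039]
ee_rot: [-3.14, 0.255, 1.568]
contact_force: [0.8, 13.5, 16.1]
finger_gap: 0.257
grasp_force: 60.9
```

>>> play_rows(
  deltas=[
    [[-2.7, 7.4, 0.7, 0, 0, 0, 15], [-6.4, 14.2, 1.7, 0, 0, 0, 15], [-11.2, 20.3, 3, 0, 0, 0, 15], [-16.8, 25.5, 4.5, 0, 0, 0, 15], [-23.1, 29.8, 6.2, 0, 0, 0, 15], [-30.1, 33.1, 8.1, 0, 0, 0, 15], [-37.4, 35.1, 10, 0, 0, 0, 15], [-44.9, 36, 12, 0, 0, 0, 15], [-52.5, 35.6, 14.1, 0, 0, 0, 15], [-59.9, 34, 16.1, 0, 0, 0, 15]],
  ],
)

```text
time: 7.82
ee_pos: [0.4812, -0.3676, 0.104]
ee_rot: [3.138, 0.261, 1.571]
contact_force: [4.4, 1.3, 5.6]
finger_gap: 0.255
grasp_force: 59.5
```

```bash
python3 - <<'E'
from rig import r
import numpy as np
s=r.state();print({k:np.round(s[k],4) for k in("time","ee_pos","ee_rot","contact_force","wrist_torque","finger_gap","qpos")})
E
```

```text
{'time': np.float64(7.825), 'ee_pos': array([ 0.4812, -0.3676,  0.104 ]), 'ee_rot': array([3.1384, 0.2607, 1.5706]), 'contact_force': array([4.3948, 1.2728, 5.5706]), 'wrist_torque': array([-0.1121, -0.4573,  0.2497]), 'finger_gap': np.float64(0.2545), 'qpos': array([-0.6149,  0.3546,  1.8865, -0.3049,  0.7688, -0.409 ])}
```

>>> play_rows(
  deltas=[
    [[-7.1, -2.8, 1.9, 0, 0, 0, 15], [-13.7, -6.7, 3.7, 0, 0, 0, 15], [-19.6, -11.6, 5.2, 0, 0, 0, 15], [-24.7, -17.4, 6.6, 0, 0, 0, 15], [-28.8, -24, 7.7, 0, 0, 0, 15], [-31.9, -31.1, 8.6, 0, 0, 0, 15], [-33.9, -38.7, 9.1, 0, 0, 0, 15], [-34.7, -46.5, 9.3, 0, 0, 0, 15], [-34.4, -54.3, 9.2, 0, 0, 0, 15], [-32.8, -62, 8.8, 0, 0, 0, 15]],
  ],
)

```text
time: 9.07
ee_pos: [0.4186, -0.3987, 0.1038]
ee_rot: [3.139, 0.256, 1.568]
contact_force: [6.0, 12.2, 12.3]
finger_gap: 0.254
grasp_force: 60.6
```

>>> play_rows(
  deltas=[
    [[2.7, -7.4, -0.7, 0, 0, 0, 15], [6.4, -14.2, -1.7, 0, 0, 0, 15], [11.2, -20.3, -3, 0, 0, 0, 15], [16.8, -25.5, -4.5, 0, 0, 0, 15], [23.1, -29.8, -6.2, 0, 0, 0, 15], [30.1, -33.1, -8.1, 0, 0, 0, 15], [37.4, -35.1, -10, 0, 0, 0, 15], [44.9, -36, -12, 0, 0, 0, 15], [52.5, -35.6, -14.1, 0, 0, 0, 15], [59.9, -34, -16.1, 0, 0, 0, 15]],
  ],
)

```text
time: 10.32
ee_pos: [0.3852, -0.34, 0.104]
ee_rot: [3.138, 0.262, 1.571]
contact_force: [4.8, -2.8, 3.4]
finger_gap: 0.255
grasp_force: 59.1
```

The first full turn is done with low forces, and the tool is back where it started. Now the second.

>>> play_rows(
  deltas=[
    [[7.1, 2.8, -1.9, 0, 0, 0, 15], [13.7, 6.7, -3.7, 0, 0, 0, 15], [19.6, 11.6, -5.2, 0, 0, 0, 15], [24.7, 17.4, -6.6, 0, 0, 0, 15], [28.8, 24, -7.7, 0, 0, 0, 15], [31.9, 31.1, -8.6, 0, 0, 0, 15], [33.9, 38.7, -9.1, 0, 0, 0, 15], [34.7, 46.5, -9.3, 0, 0, 0, 15], [34.4, 54.3, -9.2, 0, 0, 0, 15], [32.8, 62, -8.8, 0, 0, 0, 15], [30.1, 69.4, -8.1, 0, 0, 0, 15], [26.4, 76.2, -7.1, 0, 0, 0, 15], [21.6, 82.3, -5.8, 0, 0, 0, 15], [16, 87.5, -4.3, 0, 0, 0, 15], [9.7, 91.8, -2.6, 0, 0, 0, 15], [2.7, 95.1, -0.7, 0, 0, 0, 15], [-4.6, 97.1, 1.2, 0, 0, 0, 15], [-12.1, 98, 3.2, 0, 0, 0, 15], [-19.7, 97.6, 5.3, 0, 0, 0, 15], [-27.1, 96, 7.3, 0, 0, 0, 15]],
  ],
)

```text
time: 12.82
ee_pos: [0.4812, -0.3676, 0.104]
ee_rot: [3.138, 0.26, 1.57]
contact_force: [3.2, 0.9, 6.3]
finger_gap: 0.257
grasp_force: 59.6
```

>>> play_rows(
  deltas=[
    [[-7.1, -2.8, 1.9, 0, 0, 0, 15], [-13.7, -6.7, 3.7, 0, 0, 0, 15], [-19.6, -11.6, 5.2, 0, 0, 0, 15], [-24.7, -17.4, 6.6, 0, 0, 0, 15], [-28.8, -24, 7.7, 0, 0, 0, 15], [-31.9, -31.1, 8.6, 0, 0, 0, 15], [-33.9, -38.7, 9.1, 0, 0, 0, 15], [-34.7, -46.5, 9.3, 0, 0, 0, 15], [-34.4, -54.3, 9.2, 0, 0, 0, 15], [-32.8, -62, 8.8, 0, 0, 0, 15], [-30.1, -69.4, 8.1, 0, 0, 0, 15], [-26.4, -76.2, 7.1, 0, 0, 0, 15], [-21.6, -82.3, 5.8, 0, 0, 0, 15], [-16, -87.5, 4.3, 0, 0, 0, 15], [-9.7, -91.8, 2.6, 0, 0, 0, 15], [-2.7, -95.1, 0.7, 0, 0, 0, 15], [4.6, -97.1, -1.2, 0, 0, 0, 15], [12.1, -98, -3.2, 0, 0, 0, 15], [19.7, -97.6, -5.3, 0, 0, 0, 15], [27.1, -96, -7.3, 0, 0, 0, 15]],
  ],
)

```text
time: 15.32
ee_pos: [0.3852, -0.3399, 0.104]
ee_rot: [3.138, 0.262, 1.571]
contact_force: [5.0, -3.6, 4.0]
finger_gap: 0.252
grasp_force: 59.2
```

>>> play_rows(
  deltas=[
    [[0, 0, 0, 0, 0, 0, 15], [0, 0, 0, 0, 0, 0, 50], [0, 0, 0, 0, 0, 0, 85], [0, 0, 0, 0, 0, 0, 85], [0, 0, 0, 0, 0, 0, 85], [0, 0, 0, 0, 0, 0, 85], [-6, 0, -23, 0, 0, 0, 85], [-12, 0, -46, 0, 0, 0, 85], [-18, 0, -69, 0, 0, 0, 85], [-25, 0, -93, 0, 0, 0, 85], [-31, 0, -116, 0, 0, 0, 85], [-31, 0, -116, 0, 0, 0, 85], [-31, 0, -116, 0, 0, 0, 85], [-31, 0, -116, 0, 0, 0, 85]],
  ],
)

```text
time: 17.08
ee_pos: [0.3826, -0.339, 0.2214]
ee_rot: [-3.14, 0.258, 1.571]
contact_force: [0.3, -0.9, 0.1]
finger_gap: 0.992
grasp_force: 0.0
```

```bash
python3 - <<'E'
from rig import r,vision
from h import *
c=vision.read_camera("scene");S=dict(np.load("scene0.npz"))
for i in(S,c):
    b,st=redblob(i,(312,262,338,296));print(b,st,onz(i,b,.12))
cv2.imwrite("pics/end.png",c["color"][:,:,::-1])
s=r.state();print({k:np.round(s[k],4) for k in("time","ee_pos","contact_force","finger_gap")})
E
```

```text
[324.5        274.64583333] [319 268  13  20 144] [ 0.3868 -0.3303  0.12  ]
[324.64804469 276.73743017] [319 268  14  22 179] [ 0.3847 -0.3338  0.12  ]
{'time': np.float64(17.125), 'ee_pos': array([ 0.3827, -0.3391,  0.2215]), 'contact_force': array([ 1.177 , -0.3226, -0.3572]), 'finger_gap': np.float64(0.9952)}
```

View pics/end.png

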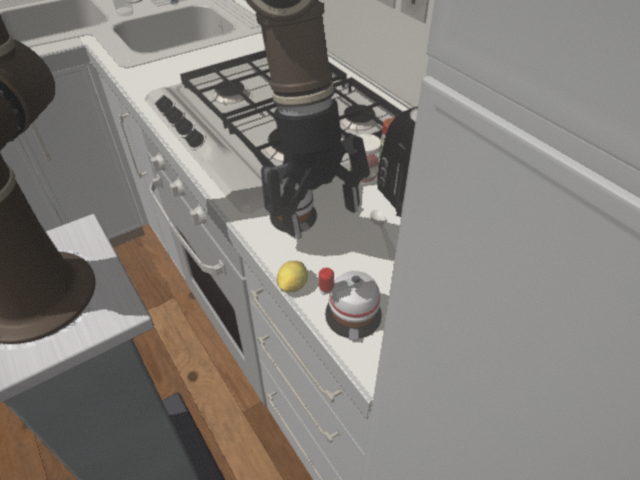

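The knob is back at (326,279), within a few mm of its start, and the gripper is clear.

```bash
python3 -c "
from rig import r
print(r.finish_job())"
```

```text
the job is handed in; nothing more can be done
None
```

I gave the red mill's crank two full clockwise turns; its knob is back within a few mm of where it started, the gripper has let go and is clear, the black mill was left alone, and the job is handed in (no verdict was returned).

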